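# Draw two board halves together with a cam lock

## Robot

A 6-joint arm with a two-finger parallel gripper is mounted at the origin on a cart in front of the work surface, level with it; the furniture and walls round the work are solid. World frame = base frame: x ahead of the robot, y to its left, z up, the work surface at z = 0. Lengths are in mm, angles in rad, forces in N, time in s.
With the tool pointing down it reaches from about 350 to 775 mm from the base axis. Payload 7.3 kg.
Tool frame: the origin (TCP) lies between the finger pads; the fingertips stand 25 mm ahead of it and the grasp point (between the pads) lies 6 mm ahead of it; z points along the fingers, y is the line along which they close (so a half turn about z gives the same grasp; the last joint's range is limited). The gripper opens to 92 mm and grips with 3 to 60 N. Pads are 19 mm wide; open, the fingers measure 130 mm over their backs; the gripper's body (75 mm by 190 mm) begins 47 mm behind the grasp point.
Start: joints at [-1.287, 0.342, 1.524, -0, 1.275, -0.146], TCP at [218.785, -477.258, 251.741] pointing down, gripper open.
Joint ranges: [-2.53, 2.53], [-0.77, 2.02], [0.04, 2.7], [-1, 4.14], [0.28, 2.66], [-3.11, 3.11]. Speed limits (rad/s): [2.57, 2.57, 3.14, 3.14, 3.14, 3.14].

## Interface

Orientations are given as [roll, pitch, yaw] about the fixed x, y, z axes, in that order (R = Rz(yaw) Ry(pitch) Rx(roll)).
In Python, from plant import bot gives the robot as it stands.
- The arm moves only by the tool play_rows, never from a script. Its argument "commands" is a list of rows, each an object of numbers: "x", "y", "z": the shift along the tool's x, y, z in m; "twist": the turn about the tool's z in degrees. In form: [{"x": .., "y": .., "z": .., "twist": ..}, ...]. A call has exactly 8 rows; each row is the pose to reach, as a shift and turn from the pose commanded when the call began, along the tool's axes at that moment; what a row does not reach only later rows make up. A row lasts 1/10 s, in which the tool goes at most 50 mm and 8.59 degrees, less where a joint would pass 70% of its speed; a pose out of reach is approached as far as the arm can. A call with a gripper value outside its range is refused whole. "jaw" is the closure, from 0 (fully open) to 1 (shut), set as the call begins (left out, the last holds). The fingers move at their own pace and stop on an object; the grip force is fixed at half the most. Time passes only in rows, so rows that repeat a pose let the fingers close, or fill a call up. It gives the time, the measured TCP pose, the force, the opening and the grip force at its end, in the units of the state.
- bot.get_obs(): the state, without advancing time (a new reading comes with each control period).
- bot.capture(name): name is "side" or "top"; returns a dict with "pixels" (400x640x3 uint8, red, green, blue), "fx", "fy", "cx", "cy" (pixels), "eye" and "rotation" of the camera in the world. Camera axes: x right, y down, z forward; pixel columns grow to the right and rows downward; lengths in mm; the calibration is good to about 2 mm. A picture is of the moment at which its call begins. There is no depth.
- bot.close_job(): hands the job in; it is judged then, once.
The state is a dict: "time": time; "joint_positions": joint angles; "dq": joint speeds; "tau": joint torques, N m; "tool_pos": TCP position; "tcp_rot": TCP orientation; "contact_force": force on the tool from outside, world axes, zero at the start; "moment": the same for the moment, N m; "grip_width": finger opening in mm; "finger_force": force on a finger pad.
Only numpy, scipy, OpenCV 4.12 (cv2) and the standard library are available. Lean on these libraries where they do the work, as an engineer would, in place of code of your own. Each camera call takes 0.05 s, during which the arm holds its last target. There are 200 camera calls.

## Task

Take the stubby orange screwdriver from its wooden stand, seat its blade in the slot of the round metal cam and turn the cam clockwise so that it grabs the bolt head and draws the loose board half in. Stop when you feel it clamp firmly and the joint is shut - do not force it further, or the bolt tears out of the board - then put the screwdriver back upright in its stand.

Things in the scene. Friction and masses are not known exactly. Their poses are not given: they have to be found in the camera images.
- driver_grip (a point): Centre of the handle of the stubby orange screwdriver, which stands upright, blade down, in a wooden stand. Square handle 26 x 26 mm, 46 mm tall, this point half-way up; black dome 8 mm above it, black collar (32 mm across) 21.5 to 28 mm below this point. z points up along the tool, x along the blade's width; the flats face along x and y. 110 g.
- driver_tip (a point): Middle of the lower edge of the screwdriver's flat blade, 66 mm below driver_grip on the same axis, same axes. The blade is 16 mm wide along x and 3 mm thick along y, tapering over the last 3 mm to 14 x 1.8 mm. The collar's underside is 38 mm above this point.
- stand_hole (a point): Mouth of the round hole in the screwdriver's wooden stand (64 x 64 mm block, 50 mm tall, fixed to the bench): 23 mm wide, 46 mm deep, this point at its centre, level with the block's top. The tool hangs in it by its collar, which rests on the block's top, so that driver_grip is 28 mm above this point.
- cam: Round metal cam disc, 34 mm across, let into the fixed board half; origin at the centre of its top face, 1 mm proud of the board, z up. Turns stiffly and stays where it is left. Clockwise (from above) it takes 0.1 to 0.2 N m while drawing in; once the joint is shut the moment climbs. About 0.28 N m (25 to 30 N on the bolt) is firm; near 0.4 N m the bolt tears out. 0.7 to 1.6 rad in all.
- cam_slot (a point): Centre of the slot in the cam's top face (the cam's origin, same axes). The straight slot runs along x, 20 mm long, 4.6 mm wide, 6 mm deep; it takes the screwdriver's blade either way round, with play of about 0.2 rad before it bites. A small black triangle on the cam's -y side points to the joint and the bolt.
- loose_board (a joint): Gap in m between the loose board half and the fixed one: 0 when closed, about 0.003 at the start. White boards 150 mm long, 28 mm thick, lying side by side in a plywood jig that is fixed to the bench (tops 40 mm above the bench); the loose half (82 mm wide) slides towards the fixed one on two wooden dowels.
- bolt: Steel bolt in the edge of the loose half; its head (13 mm) lies hidden inside the cam. Origin on its axis, 16 mm below the cam's top face, about 24 mm from the cam's axis when the joint is closed; y points along it towards the cam. It may be screwed in up to 1.2 mm more or less, so the cam angle at which it clamps differs from time to time and must be felt.

How it is judged (in metres and radians):
On the way, in this order (a step that is already met when the one before it is completed fails the run):
1. the screwdriver's blade is seated in the cam's slot (z of driver_tip in the frame of cam below -0.0035 m and horizontal distance between driver_tip and cam below 0.004 m), for 0.1 s.
2. with the screwdriver still over the cam, the cam clamps the bolt head firmly and the joint is closed (contact force between cam and bolt above 15 N and value of joint loose_board below 0.0012 m and horizontal distance between driver_tip and cam below 0.004 m), for 0.1 s.
At the end, for the whole second after the job is handed in: The gap is closed (below 1.2 mm) and the cam still pulls on the bolt head with more than 10 N; the screwdriver stands upright (within 0.12 rad) at rest in its stand, its axis within 12 mm of the hole's centre and its collar down on the block (within 6 mm) (value of joint loose_board below 0.0012 m and contact force between cam and bolt above 10 N and horizontal distance between driver_grip and stand_hole below 0.012 m and angle between driver_grip's own z axis and vertical below 0.12 rad and z of driver_grip in the frame of stand_hole below 0.034 m and linear speed of driver below 0.02 m/s); the robot touches nothing.
It fails at once if the cam is forced: it pulls on the bolt head with more than 50 N (contact force between cam and bolt above 50 N).
It also fails if it takes over 64 s, if anything falls off the work surface, if the arm or the gripper's body presses on something with over 40 N, if the wrist force passes 120 N, or if a joint passes its speed limit or range.

## Working session

There is one attempt and no reset: what is moved stays moved. The work goes in short steps, Python scripts to look and compute and a tool call to move; the robot and the scene stay as the last step left them, time stands still between calls to the robot, and variables do not carry over. Pictures are saved under pics/ and viewed, at most 10 in all, crops included, and the job is handed in when it is done.

Besides the shell and the picture viewer there is one more tool, called after "Emit:" by a JSON object that holds its "fn" and its "kwargs", one argument or row to a line. play_rows: Moves the arm, as the interface text tells. Its arguments: {"type":"object","properties":{"commands":{"type":"array"},"jaw":{"type":"number"}},"required":["commands"]}

```bash
mkdir -p pics; cat > h.py <<'E'
import numpy as np, cv2
from plant import bot
def ray(c,u,v):
    d=np.array([(u-c['cx'])/c['fx'],(v-c['cy'])/c['fy'],1.]); return np.array(c['eye']),np.array(c['rotation'])@d
def atz(c,u,v,z):
    e,d=ray(c,u,v); return e+d*(z-e[2])/d[2]
def proj(c,p):
    q=np.array(c['rotation']).T@(np.array(p)-np.array(c['eye'])); return c['fx']*q[0]/q[2]+c['cx'],c['fy']*q[1]/q[2]+c['cy']
def snap(cam,name,crop=None,k=1):
    c=bot.capture(cam); im=cv2.cvtColor(c['pixels'],cv2.COLOR_RGB2BGR)
    if crop: x0,y0,x1,y1=crop; im=im[y0:y1,x0:x1]
    cv2.imwrite('pics/'+name,cv2.resize(im,None,fx=k,fy=k,interpolation=cv2.INTER_CUBIC)); return c
E
python3 - <<'E'
from h import *
a=snap('top','t0.png');b=snap('side','s0.png')
for c in (a,b): print(c['eye'],c['rotation'],c['fx'],c['fy'],c['cx'],c['cy'])
print(bot.get_obs())
E
```

```text
[ 456.69669155 -116.7519586   958.96052218] [-3.07909855 -0.003977   -1.54184156] 387.15517798755906 387.15517798755906 319.3603735716429 201.21495497383285
[144.92361124 562.15105218 477.17041642] [-2.066997   -0.01262724 -2.68343743] 364.43568637564323 364.43568637564323 317.98497079722216 192.40843890464254
{'time': 0.1, 'joint_positions': array([-1.28697462e+00,  3.42658874e-01,  1.52489954e+00,  1.21626832e-06,
        1.27537623e+00, -1.45999673e-01]), 'dq': array([ 0.00218904, -0.00095356, -0.00272408, -0.00011874,  0.00053356,
        0.00030948]), 'tau': array([ 1.25245693e-03, -4.32006383e+01, -2.44694960e+01,  7.19551393e-02,
        5.26176696e-02, -6.50677021e-05]), 'tool_pos': array([ 218.70420418, -476.93345928,  251.11906432]), 'tcp_rot': array([-3.14026511e+00, -1.96385946e-04,  4.29820896e-01]), 'contact_force': array([-0.0751222 , -0.44847687, -0.25696693]), 'moment': array([-0.05063314,  0.03503531, -0.0148899 ]), 'finger_force': 0.0, 'grip_width': 91.53392671480009}
```

View pics/t0.png

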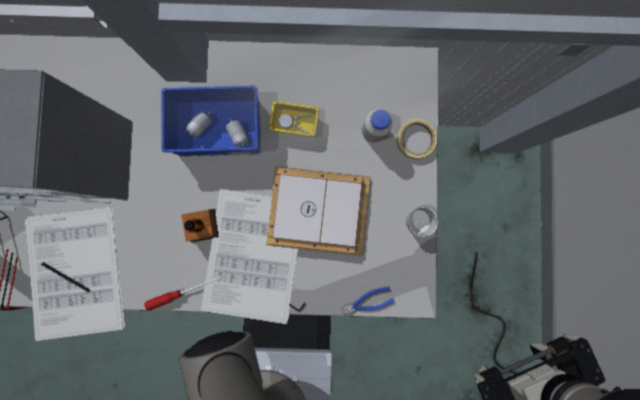

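View pics/s0.png

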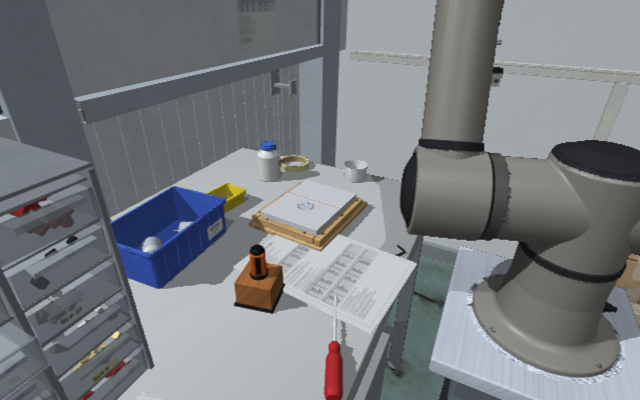

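The top view shows the stand at about (199,226), the cam at (308,209) and the joint line to the right of the cam. In the side view the driver is at about (258,262). Next I'll enlarge both areas.

```bash
sed -i 's/^def ray/from scipy.spatial.transform import Rotation as Rn\ndef ray/; s/np.array(c\[.rotation.\])/Rn.from_euler("xyz",c["rotation"]).as_matrix()/g' h.py
python3 - <<'E'
from h import *
a=cv2.imread('pics/t0.png');b=cv2.imread('pics/s0.png')
f=lambda im,x,y,w,h:cv2.resize(im[y:y+h,x:x+w],None,fx=8,fy=8,interpolation=cv2.INTER_CUBIC)
A=np.vstack([np.hstack([f(a,175,200,50,36),f(a,285,190,50,36)]),np.hstack([f(b,230,240,50,36),f(b,280,190,50,36)])])
cv2.imwrite('pics/c0.png',A)
E
```

```text
(no output)
```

View pics/c0.png

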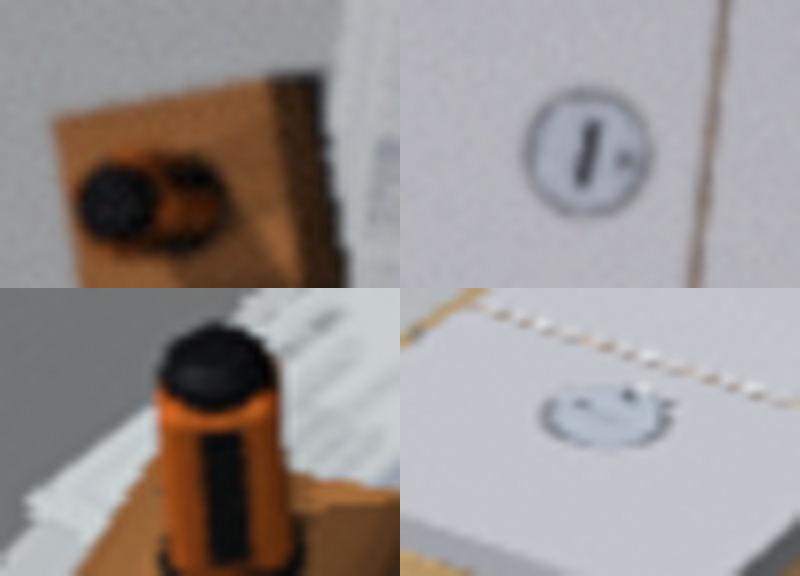

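Top: dome centre is at about (189.8,225), cam centre (308.5,209), and the slot tilts a little. Side: dome (257,250), cam (306,206). The handle face with the black stripe points almost straight at the side camera.

```bash
python3 - <<'E'
from h import *
a=bot.capture('top');b=bot.capture('side')
def tri(p,q):
    e1,d1=ray(a,*p);e2,d2=ray(b,*q);A=np.c_[d1,-d2];s=np.linalg.lstsq(A,e2-e1,rcond=None)[0]
    return e1+d1*s[0],e2+d2*s[1]
for p,q,z in [((189.75,225),(257.1,249.9),104),((308.5,209),(305.9,205.9),41)]:
    print(tri(p,q),atz(a,*p,z),atz(b,*q,z))
X=lambda u,v,o,z:atz(a,u/8+o[0],v/8+o[1],z)[:2]
o=(235,190)
def ang(p,q,o,z): d=X(*q,o,z)-X(*p,o,z); return np.degrees(np.arctan2(d[1],d[0]))
print('slot',ang((580,185),(597,122),o,41),'tri',ang((588,152),(626,160),o,41),'joint',ang((695,285),(728,0),o,40))
o=(175,200);print('stand top edge',ang((55,120),(268,78),o,50),'side edge',ang((55,120),(80,288),o,50), ang((268,78),(300,288),o,50))
g=atz(a,189.75,225,104);v=np.array(b['eye'])-g;print('to cam yaw',np.degrees(np.arctan2(v[1],v[0])))
E
```

```text
(array([449.48264357, 165.92728759, 101.38467388]), array([448.76348804, 165.50316356, 101.25092123])) [449.50464406 165.06520825 104.        ] [446.54152359 168.40382794 104.        ]
(array([495.0773913 , -93.45408917,  38.43299801]), array([494.15881077, -93.90974074,  38.38316629])) [494.97036209 -93.51905809  41.        ] [492.07604641 -89.99713389  41.        ]
slot -13.337321451668238 tri -100.22539965692782 joint -4.982002718876378
stand top edge -77.12034765107826 side edge -168.64889604037387 -168.69358737651834
to cam yaw 127.48967695561409
```

```bash
cat >> h.py <<'E'
def go(x,y,z,yawdeg,start=None):
    o=bot.get_obs(); p,r=(o['tool_pos'],o['tcp_rot']) if start is None else start
    R=Rn.from_euler('xyz',r).as_matrix(); d=R.T@(np.array([x,y,z])-p)/1000
    t=-(yawdeg-np.degrees(r[2])); t=(t+180)%360-180
    print('rows to: x %.4f y %.4f z %.4f twist %.2f'%(*d,t),'| t %.1f'%o['time'],'yaw %.1f'%np.degrees(r[2]))
E
python3 - <<'E'
from h import *
go(400,-200,200,37);s=([400,-200,200],np.array([-np.pi,0,np.radians(37)]))
go(448.5,166.5,165,37,s)
E
```

```text
rows to: x 0.2802 y -0.1763 z 0.0515 twist -12.37 | t 0.2 yaw 24.6
rows to: x 0.2593 y -0.2635 z 0.0350 twist 0.00 | t 0.2 yaw 37.0
```

Emit:
{"fn": "play_rows", "kwargs": {
  "commands": [
    {"x":0.03,"y":-0.02,"z":0.005,"twist":-2},
    {"x":0.07,"y":-0.044,"z":0.013,"twist":-4},
    {"x":0.11,"y":-0.07,"z":0.02,"twist":-6},
    {"x":0.15,"y":-0.095,"z":0.028,"twist":-8},
    {"x":0.19,"y":-0.12,"z":0.035,"twist":-10},
    {"x":0.23,"y":-0.145,"z":0.043,"twist":-11},
    {"x":0.26,"y":-0.165,"z":0.048,"twist":-12.4},
    {"x":0.28,"y":-0.176,"z":0.0515,"twist":-12.4}
  ]
}}

```text
time: 1.0
tool_pos: [400.6, -198.1, 199.8]
tcp_rot: [-3.141, -0.0, 0.649]
contact_force: [0.0, -0.3, -0.3]
grip_width: 91.4
finger_force: 0.0
```

Emit:
{"fn": "play_rows", "kwargs": {
  "commands": [
    {"x":0.03,"y":-0.03,"z":0.004,"twist":0},
    {"x":0.065,"y":-0.065,"z":0.01,"twist":0},
    {"x":0.1,"y":-0.1,"z":0.015,"twist":0},
    {"x":0.135,"y":-0.135,"z":0.02,"twist":0},
    {"x":0.17,"y":-0.17,"z":0.025,"twist":0},
    {"x":0.205,"y":-0.205,"z":0.03,"twist":0},
    {"x":0.24,"y":-0.24,"z":0.035,"twist":0},
    {"x":0.259,"y":-0.2635,"z":0.035,"twist":0}
  ]
}}

```text
time: 1.8
tool_pos: [447.9, 168.8, 164.6]
tcp_rot: [-3.141, 0.0, 0.648]
contact_force: [0.0, 0.4, 0.5]
grip_width: 92.1
finger_force: 0.0
```

```bash
python3 - <<'E'
from h import *
print(bot.get_obs()['tool_pos'],bot.get_obs()['joint_positions'])
go(448.5,166.5,165,37)
c=bot.capture('side');b=cv2.cvtColor(c['pixels'],cv2.COLOR_RGB2BGR)
o=bot.get_obs();print(proj(c,o['tool_pos']-[0,0,25]))
A=b[130:330,170:370]
cv2.imwrite('pics/s1.png',cv2.resize(A,None,fx=3,fy=3,interpolation=cv2.INTER_CUBIC))
E
```

```text
[447.87020524 168.79963295 164.5668738 ] [1.99872981e-01 3.53063509e-01 1.77501797e+00 4.69511291e-04
 1.01396752e+00 1.12220547e+00]
rows to: x -0.0009 y 0.0022 z -0.0004 twist 0.14 | t 1.8 yaw 37.1
(np.float64(253.867278980604), np.float64(232.7448796517386))
```

View pics/s1.png

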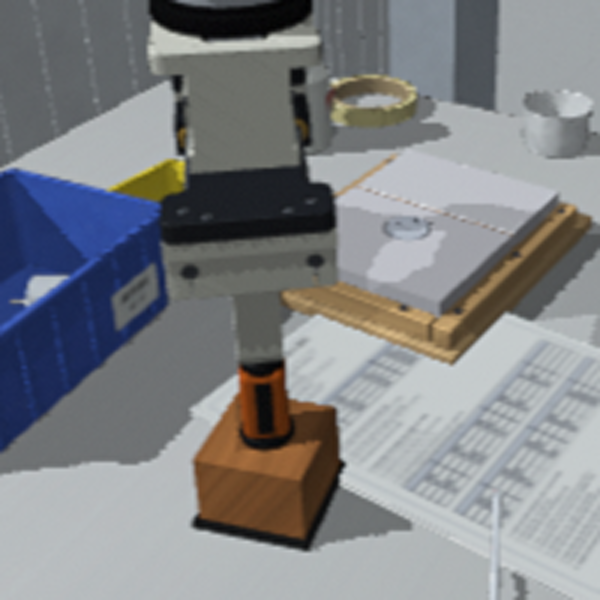

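The near finger lines up with the handle (crop x≈262), and the gripper faces the same way as the striped face. I'll descend and grip.

Emit:
{"fn": "play_rows", "kwargs": {
  "commands": [
    {"x":0,"y":0,"z":0,"twist":0},
    {"x":0,"y":0,"z":0.02,"twist":0},
    {"x":0,"y":0,"z":0.04,"twist":0},
    {"x":0,"y":0,"z":0.06,"twist":0},
    {"x":0,"y":0,"z":0.07,"twist":0},
    {"x":0,"y":0,"z":0.078,"twist":0},
    {"x":0,"y":0,"z":0.081,"twist":0},
    {"x":0,"y":0,"z":0.081,"twist":0}
  ]
}}

```text
time: 2.65
tool_pos: [448.3, 165.5, 84.3]
tcp_rot: [3.141, -0.0, 0.646]
contact_force: [0.6, 0.2, 0.3]
grip_width: 91.8
finger_force: 0.0
```

Emit:
{"fn": "play_rows", "kwargs": {
  "commands": [
    {"x":0,"y":0,"z":0,"twist":0},
    {"x":0,"y":0,"z":0,"twist":0},
    {"x":0,"y":0,"z":0,"twist":0},
    {"x":0,"y":0,"z":0,"twist":0},
    {"x":0,"y":0,"z":0,"twist":0},
    {"x":0,"y":0,"z":0,"twist":0},
    {"x":0,"y":0,"z":0,"twist":0},
    {"x":0,"y":0,"z":0,"twist":0}
  ],
  "jaw": 1
}}

```text
time: 3.45
tool_pos: [448.1, 165.7, 84.2]
tcp_rot: [3.142, 0.0, 0.646]
contact_force: [0.0, -0.9, 0.6]
grip_width: 32.3
finger_force: 0.0
```

Emit:
{"fn": "play_rows", "kwargs": {
  "commands": [
    {"x":0,"y":0,"z":0,"twist":0},
    {"x":0,"y":0,"z":0,"twist":0},
    {"x":0,"y":0,"z":0,"twist":0},
    {"x":0,"y":0,"z":0,"twist":0},
    {"x":0,"y":0,"z":0,"twist":0},
    {"x":0,"y":0,"z":0,"twist":0},
    {"x":0,"y":0,"z":0,"twist":0},
    {"x":0,"y":0,"z":0,"twist":0}
  ]
}}

```text
time: 4.25
tool_pos: [448.1, 165.7, 84.2]
tcp_rot: [3.142, 0.0, 0.646]
contact_force: [-0.0, -0.6, 0.4]
grip_width: 25.9
finger_force: 29.8
```

Emit:
{"fn": "play_rows", "kwargs": {
  "commands": [
    {"x":0,"y":0,"z":-0.015,"twist":0},
    {"x":0,"y":0,"z":-0.03,"twist":0},
    {"x":0,"y":0,"z":-0.045,"twist":0},
    {"x":0,"y":0,"z":-0.06,"twist":0},
    {"x":0,"y":0,"z":-0.08,"twist":0},
    {"x":0,"y":0,"z":-0.09,"twist":0},
    {"x":0,"y":0,"z":-0.09,"twist":0},
    {"x":0,"y":0,"z":-0.09,"twist":0}
  ]
}}

```text
time: 5.05
tool_pos: [447.8, 165.7, 173.6]
tcp_rot: [-3.141, 0.001, 0.646]
contact_force: [-0.1, 0.5, -1.0]
grip_width: 25.8
finger_force: 29.8
```

```bash
python3 - <<'E'
from h import *
o=bot.get_obs();print(o['tool_pos'],o['moment'])
c=bot.capture('side');b=cv2.cvtColor(c['pixels'],cv2.COLOR_RGB2BGR)
print(proj(c,o['tool_pos']-[0,0,72]),proj(c,o['tool_pos']-[0,0,6]))
A=b[190:290,200:320]
cv2.imwrite('pics/s2.png',cv2.resize(A,None,fx=6,fy=6,interpolation=cv2.INTER_CUBIC))
E
```

```text
[447.77149119 165.65776509 173.64293186] [-0.04998728 -0.02481257 -0.02083591]
(np.float64(257.5256906203274), np.float64(249.92878472146185)) (np.float64(254.76122453986994), np.float64(216.42174690734882))
```

View pics/s2.png

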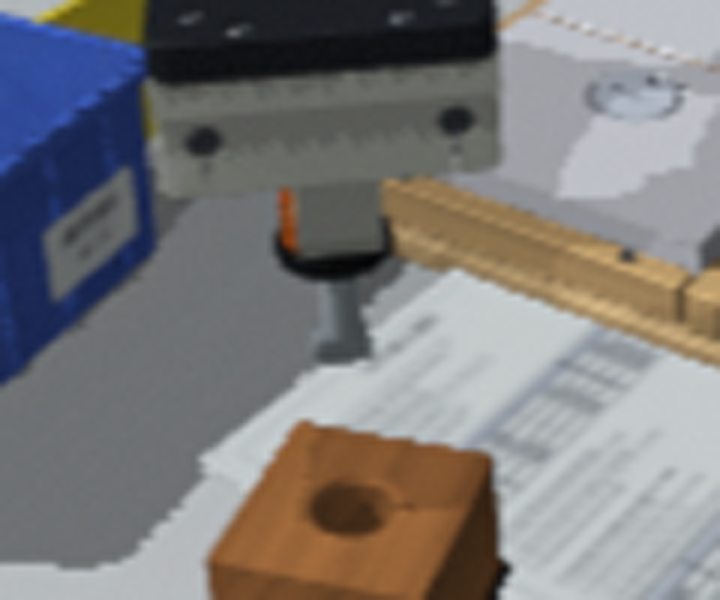

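The blade's broad side faces the camera, so its width lies along tool x. It is centred at about (257,249.5), which puts the tool about 0.7 mm off along tool x. Next target is above the cam at about (494.2,-92.4), yaw 168.

```bash
python3 - <<'E'
from h import *
go(470,40,160,102);s=([470,40,160],np.array([-np.pi,0,np.radians(102)]))
go(494.9,-92.5,125,168,s)
E
```

```text
rows to: x -0.0577 y 0.1138 z 0.0133 twist -64.97 | t 5.1 yaw 37.0
rows to: x -0.1348 y -0.0032 z 0.0350 twist -66.00 | t 5.1 yaw 102.0
```

Emit:
{"fn": "play_rows", "kwargs": {
  "commands": [
    {"x":-0.007,"y":0.014,"z":0.0,"twist":-8.2},
    {"x":-0.014,"y":0.028,"z":0.003,"twist":-16.3},
    {"x":-0.022,"y":0.043,"z":0.005,"twist":-24.4},
    {"x":-0.029,"y":0.057,"z":0.007,"twist":-32.5},
    {"x":-0.036,"y":0.071,"z":0.009,"twist":-40.6},
    {"x":-0.043,"y":0.085,"z":0.011,"twist":-48.7},
    {"x":-0.05,"y":0.1,"z":0.012,"twist":-56.8},
    {"x":-0.0577,"y":0.1138,"z":0.0133,"twist":-65}
  ]
}}

```text
time: 5.9
tool_pos: [470.2, 39.5, 159.8]
tcp_rot: [-3.14, -0.0, 1.786]
contact_force: [-0.8, 0.0, -0.2]
grip_width: 26.2
finger_force: 29.8
```

Emit:
{"fn": "play_rows", "kwargs": {
  "commands": [
    {"x":-0.018,"y":0,"z":0.003,"twist":-8.3},
    {"x":-0.036,"y":-0.001,"z":0.006,"twist":-16.6},
    {"x":-0.054,"y":-0.001,"z":0.01,"twist":-24.9},
    {"x":-0.072,"y":-0.002,"z":0.015,"twist":-33.2},
    {"x":-0.09,"y":-0.002,"z":0.02,"twist":-41.5},
    {"x":-0.108,"y":-0.003,"z":0.026,"twist":-49.8},
    {"x":-0.124,"y":-0.003,"z":0.031,"twist":-58},
    {"x":-0.1348,"y":-0.0032,"z":0.035,"twist":-66}
  ]
}}

```text
time: 6.7
tool_pos: [495.1, -93.3, 124.4]
tcp_rot: [3.142, -0.002, 2.938]
contact_force: [-1.1, -0.7, -0.5]
grip_width: 26.1
finger_force: 29.8
```

Emit:
{"fn": "play_rows", "kwargs": {
  "commands": [
    {"x":0,"y":0,"z":0,"twist":0},
    {"x":0,"y":0,"z":0,"twist":0},
    {"x":0,"y":0,"z":0,"twist":0},
    {"x":0,"y":0,"z":0,"twist":0},
    {"x":0,"y":0,"z":0,"twist":0},
    {"x":0,"y":0,"z":0,"twist":0},
    {"x":0,"y":0,"z":0,"twist":0},
    {"x":0,"y":0,"z":0,"twist":0}
  ]
}}

```text
time: 7.5
tool_pos: [495.5, -92.3, 126.0]
tcp_rot: [-3.141, 0.0, 2.933]
contact_force: [0.0, -0.1, -1.4]
grip_width: 25.8
finger_force: 29.8
```

```bash
python3 - <<'E'
from h import *
o=bot.get_obs();print(o['tool_pos'],o['joint_positions'],o['moment'],o['contact_force'])
go(494.9,-92.5,125,168)
c=bot.capture('side');b=cv2.cvtColor(c['pixels'],cv2.COLOR_RGB2BGR)
print(proj(c,o['tool_pos']-[0,0,72]),proj(c,o['tool_pos']-[0,0,84]))
A=b[150:230,256:356]
cv2.imwrite('pics/s3.png',cv2.resize(A,None,fx=7,fy=7,interpolation=cv2.INTER_CUBIC))
E
```

```text
[495.51867629 -92.32583417 125.98435603] [-3.36299682e-01  4.45761833e-01  1.75273649e+00 -1.45893372e-04
  9.42921459e-01 -1.69794955e+00] [ 0.05727079 -0.14402749  0.00462709] [ 0.02518847 -0.08736626 -1.35933317]
rows to: x 0.0006 y -0.0003 z 0.0010 twist 0.02 | t 7.5 yaw 168.0
(np.float64(305.04912284468406), np.float64(200.33105393365844)) (np.float64(305.0708509927833), np.float64(204.75212684734308))
```

View pics/s3.png

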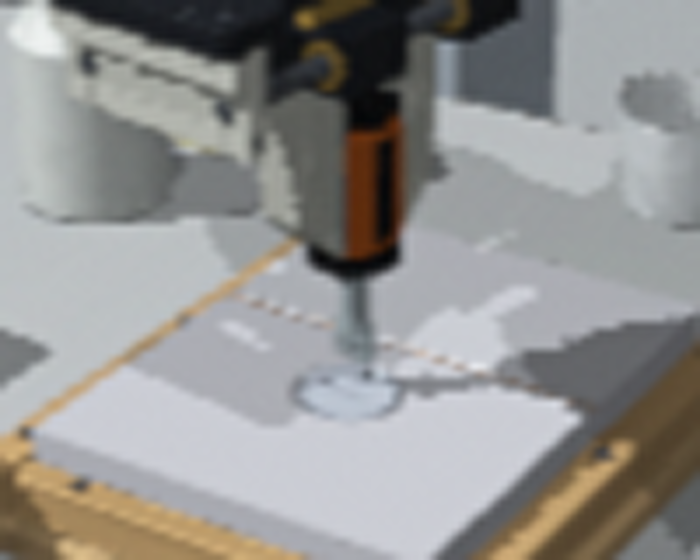

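```bash
python3 - <<'E'
from h import *
c=bot.capture('side');b=cv2.cvtColor(c['pixels'],cv2.COLOR_RGB2BGR)
A=b[185:215,286:326]
cv2.imwrite('pics/s4.png',cv2.resize(A,None,fx=20,fy=20,interpolation=cv2.INTER_CUBIC))
e,_=ray(c,0,0)
p=np.array([494.2,-92.4,41.])
for d in ([0,0,0],[0,0,13],[1,0,0],[0,1,0],[-.978*17,.208*17,0],[.978*17,-.208*17,0],[.208*17,.978*17,0],[-.208*17,-.978*17,0]): print(d,np.round((np.array(proj(c,p+d))-[286,185])*20,1))
E
```

```text
[0, 0, 0] [391.6 404.6]
[0, 0, 13] [391.2 308.8]
[1, 0, 0] [384.1 402.6]
[0, 1, 0] [387.6 408.4]
[-16.626, 3.536, 0] [503.3 451.6]
[16.626, -3.536, 0] [282.3 358.6]
[3.536, 16.626, 0] [297.7 461.8]
[-3.536, -16.626, 0] [483.  348.9]
```

View pics/s4.png

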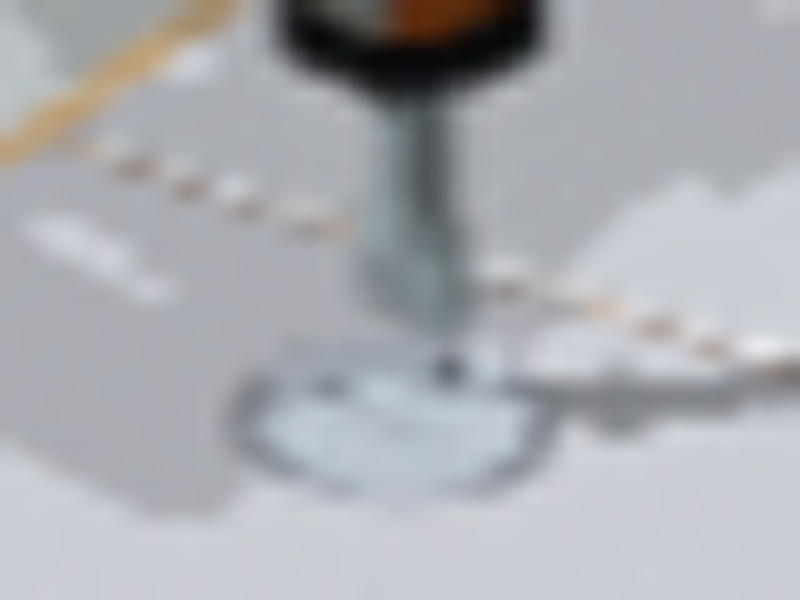

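The cam's centre is at (305.6,206) and the tip at (306.5,200.6). The tool sits about 2.4 mm along tool x in the grasp, which also fits the handle sticking out past the finger on one side. I'll correct by about -2.4 mm in x and +0.9 mm in y and go down gently.

Emit:
{"fn": "play_rows", "kwargs": {
  "commands": [
    {"x":-0.0024,"y":0.0009,"z":0,"twist":0},
    {"x":-0.0024,"y":0.0009,"z":0.004,"twist":0},
    {"x":-0.0024,"y":0.0009,"z":0.008,"twist":0},
    {"x":-0.0024,"y":0.0009,"z":0.011,"twist":0},
    {"x":-0.0024,"y":0.0009,"z":0.013,"twist":0},
    {"x":-0.0024,"y":0.0009,"z":0.014,"twist":0},
    {"x":-0.0024,"y":0.0009,"z":0.015,"twist":0},
    {"x":-0.0024,"y":0.0009,"z":0.015,"twist":0}
  ]
}}

```text
time: 8.4
tool_pos: [498.1, -92.0, 110.9]
tcp_rot: [-3.142, 0.0, 2.933]
contact_force: [-0.5, 0.3, -1.3]
grip_width: 25.8
finger_force: 29.8
```

```bash
python3 - <<'E'
from h import *
o=bot.get_obs();print(o['tool_pos'],o['tcp_rot'],o['moment'],o['contact_force'])
c=bot.capture('side');b=cv2.cvtColor(c['pixels'],cv2.COLOR_RGB2BGR)
A=b[180:215,286:326]
cv2.imwrite('pics/s5.png',cv2.resize(A,None,fx=15,fy=15,interpolation=cv2.INTER_CUBIC))
E
```

```text
[498.05118223 -92.02220994 110.86251628] [-3.14152153e+00  2.08653343e-05  2.93252235e+00] [ 0.03482839 -0.10490774 -0.00747363] [-0.46764607  0.28931845 -1.31504124]
```

View pics/s5.png

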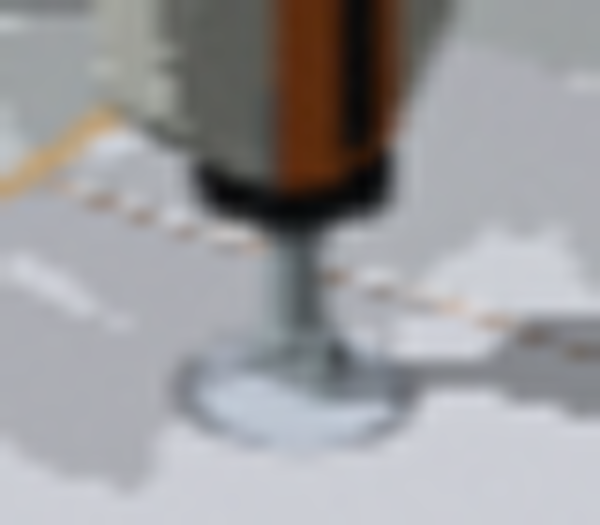

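The tool axis (crop x≈297) is over the cam's centre (≈295), and the tip is below the cam face with no added force. I'll go on down.

Emit:
{"fn": "play_rows", "kwargs": {
  "commands": [
    {"x":0,"y":0,"z":0.001,"twist":0},
    {"x":0,"y":0,"z":0.002,"twist":0},
    {"x":0,"y":0,"z":0.0025,"twist":0},
    {"x":0,"y":0,"z":0.003,"twist":0},
    {"x":0,"y":0,"z":0.003,"twist":0},
    {"x":0,"y":0,"z":0.003,"twist":0},
    {"x":0,"y":0,"z":0.003,"twist":0},
    {"x":0,"y":0,"z":0.003,"twist":0}
  ]
}}

```text
time: 9.25
tool_pos: [498.1, -92.1, 108.0]
tcp_rot: [-3.141, 0.0, 2.933]
contact_force: [-0.4, -2.4, -0.5]
grip_width: 25.9
finger_force: 29.8
```

Seated: the tip is about 5 mm into the slot. Now I'll turn clockwise (positive twist) about the tool axis, compensating for the 2.4 mm offset.

Emit:
{"fn": "play_rows", "kwargs": {
  "commands": [
    {"x":0,"y":-0.0002,"z":0,"twist":4},
    {"x":0,"y":-0.0003,"z":0,"twist":8},
    {"x":0.0001,"y":-0.0005,"z":0,"twist":12},
    {"x":0.0001,"y":-0.0007,"z":0,"twist":16},
    {"x":0.0001,"y":-0.0008,"z":0,"twist":20},
    {"x":0.0002,"y":-0.001,"z":0,"twist":24},
    {"x":0.0003,"y":-0.0011,"z":0,"twist":28},
    {"x":0.0003,"y":-0.0012,"z":0,"twist":30}
  ]
}}

```text
time: 10.05
tool_pos: [497.5, -93.5, 108.0]
tcp_rot: [-3.141, 0.001, 2.407]
contact_force: [-0.4, -2.7, -0.6]
grip_width: 26.0
finger_force: 29.7
```

```bash
cat > st.py <<'E'
from h import *
o=bot.get_obs();print(o['time'],o['tool_pos'],np.degrees(o['tcp_rot']),o['moment'],o['contact_force'])
E
python3 st.py
```

```text
10.05 [497.51239988 -93.51141987 107.96875401] [-1.79961598e+02  3.98054742e-02  1.37930579e+02] [-0.7444627  -0.02183399  0.25856733] [-0.39589885 -2.73932124 -0.61575793]
```

Emit:
{"fn": "play_rows", "kwargs": {
  "commands": [
    {"x":0,"y":0,"z":0,"twist":0},
    {"x":0,"y":0,"z":0,"twist":0},
    {"x":0,"y":0,"z":0,"twist":0},
    {"x":0,"y":0,"z":0,"twist":1},
    {"x":0,"y":-0.0001,"z":0,"twist":2},
    {"x":0,"y":-0.0001,"z":0,"twist":3},
    {"x":0,"y":-0.0002,"z":0,"twist":4},
    {"x":0,"y":-0.0002,"z":0,"twist":5}
  ]
}}

```text
time: 10.85
tool_pos: [497.4, -93.6, 108.0]
tcp_rot: [-3.141, 0.0, 2.322]
contact_force: [-1.5, -5.1, -0.2]
grip_width: 25.9
finger_force: 29.7
```

```bash
python3 st.py
```

```text
10.85 [497.35472247 -93.57921767 107.95308081] [-1.79974009e+02  2.79310003e-02  1.33030904e+02] [-1.09412859  0.05841475  0.22104799] [-1.51320176 -5.06690972 -0.21377229]
```

Emit:
{"fn": "play_rows", "kwargs": {
  "commands": [
    {"x":-0.0004,"y":-0.0004,"z":0,"twist":1},
    {"x":-0.0004,"y":-0.0004,"z":0,"twist":2},
    {"x":-0.0004,"y":-0.0005,"z":0,"twist":4},
    {"x":-0.0004,"y":-0.0006,"z":0,"twist":6},
    {"x":-0.0003,"y":-0.0007,"z":0,"twist":8},
    {"x":-0.0003,"y":-0.0007,"z":0,"twist":9},
    {"x":-0.0003,"y":-0.0008,"z":0,"twist":10},
    {"x":-0.0003,"y":-0.0008,"z":0,"twist":10}
  ]
}}

```text
time: 11.65
tool_pos: [497.0, -94.0, 107.9]
tcp_rot: [3.141, 0.0, 2.147]
contact_force: [0.0, -2.8, 0.7]
grip_width: 25.7
finger_force: 29.7
```

```bash
python3 st.py
```

```text
11.65 [497.0157688  -93.96899743 107.92707346] [1.79994489e+02 3.75126521e-03 1.23010634e+02] [-0.69417931 -0.02052012  0.23511188] [ 0.04721842 -2.76882806  0.71622787]
```

Emit:
{"fn": "play_rows", "kwargs": {
  "commands": [
    {"x":-0.0003,"y":-0.0002,"z":0,"twist":1},
    {"x":-0.0003,"y":-0.0003,"z":0,"twist":2},
    {"x":-0.0003,"y":-0.0004,"z":0,"twist":4},
    {"x":-0.0003,"y":-0.0005,"z":0,"twist":6},
    {"x":-0.0003,"y":-0.0005,"z":0,"twist":7},
    {"x":-0.0003,"y":-0.0005,"z":0,"twist":8},
    {"x":-0.0003,"y":-0.0005,"z":0,"twist":8},
    {"x":-0.0003,"y":-0.0005,"z":0,"twist":8}
  ]
}}

```text
time: 12.45
tool_pos: [496.8, -94.4, 108.0]
tcp_rot: [3.141, -0.0, 2.008]
contact_force: [0.8, -0.7, 1.3]
grip_width: 25.6
finger_force: 29.7
```

```bash
python3 st.py
```

```text
12.45 [496.83617636 -94.35523106 107.95015508] [ 1.79982033e+02 -2.82046000e-03  1.15043023e+02] [ 0.00717944 -0.27839412  0.29288167] [ 0.78041953 -0.6680205   1.3067143 ]
```

```bash
python3 - <<'E'
from h import *
m=[];f=[]
for i in range(8):
    c=bot.capture('side' if i<7 else 'top');o=bot.get_obs();m.append(o['moment'][2]);f.append(o['contact_force'])
    if i==6: b=cv2.cvtColor(c['pixels'],cv2.COLOR_RGB2BGR)
t=cv2.cvtColor(c['pixels'],cv2.COLOR_RGB2BGR)
print(np.round(m,3),np.mean(f,0))
a=cv2.imread('pics/s0.png');t0=cv2.imread('pics/t0.png')
f=lambda im,x,y,w,h:cv2.resize(im[y:y+h,x:x+w],None,fx=6,fy=6,interpolation=cv2.INTER_CUBIC)
cv2.imwrite('pics/g1.png',np.vstack([np.hstack([f(a,280,175,60,45),f(b,280,175,60,45)]),np.hstack([f(t0,290,215,60,45),f(t,290,215,60,45)])]))
E
```

```text
[0.266 0.278 0.214 0.323 0.284 0.276 0.288 0.272] [1.07065579 0.56532466 1.01616512]
```

View pics/g1.png

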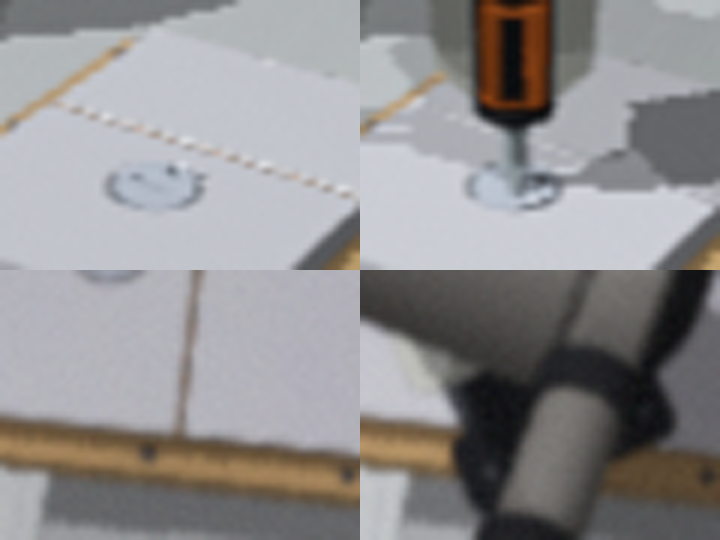

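The gap line that showed in the first picture is gone, so the joint is shut. Mean moment is about 0.275 N m. I'll add a very small turn and re-read.

Emit:
{"fn": "play_rows", "kwargs": {
  "commands": [
    {"x":0,"y":0,"z":0,"twist":0.5},
    {"x":0,"y":0,"z":0,"twist":1},
    {"x":0,"y":-0.0001,"z":0,"twist":1.5},
    {"x":0,"y":-0.0001,"z":0,"twist":2},
    {"x":0,"y":-0.0001,"z":0,"twist":2},
    {"x":0,"y":-0.0001,"z":0,"twist":2},
    {"x":0,"y":-0.0001,"z":0,"twist":2},
    {"x":0,"y":-0.0001,"z":0,"twist":2}
  ]
}}

```text
time: 13.65
tool_pos: [496.7, -94.5, 107.9]
tcp_rot: [3.141, -0.0, 1.973]
contact_force: [1.8, 3.1, 1.1]
grip_width: 25.5
finger_force: 29.9
```

```bash
cat > av.py <<'E'
from h import *
m=[];f=[]
for i in range(10):
    bot.capture('side');o=bot.get_obs();m.append(o['moment']);f.append(o['contact_force'])
print(np.mean(m,0),np.std(m,0),np.mean(f,0),o['tool_pos'],np.degrees(o['tcp_rot']),o['time'])
E
python3 av.py
```

```text
[ 0.70320008 -0.59002373  0.27554397] [0.05812125 0.04152877 0.02151047] [2.10527299 3.07656523 1.12348944] [496.72010285 -94.54402689 107.9409175 ] [1.79988681e+02 5.19318316e-03 1.13022842e+02] 14.15
```

Emit:
{"fn": "play_rows", "kwargs": {
  "commands": [
    {"x":0.0003,"y":0.0004,"z":0,"twist":0.5},
    {"x":0.0003,"y":0.0004,"z":0,"twist":1},
    {"x":0.0003,"y":0.0004,"z":0,"twist":1.5},
    {"x":0.0003,"y":0.0004,"z":0,"twist":2},
    {"x":0.0003,"y":0.0003,"z":0,"twist":2.5},
    {"x":0.0003,"y":0.0003,"z":0,"twist":3},
    {"x":0.0003,"y":0.0003,"z":0,"twist":3},
    {"x":0.0003,"y":0.0003,"z":0,"twist":3}
  ]
}}

```text
time: 14.95
tool_pos: [496.7, -94.3, 107.9]
tcp_rot: [-3.141, 0.0, 1.92]
contact_force: [0.4, -0.8, 3.4]
grip_width: 25.9
finger_force: 29.9
```

```bash
python3 av.py
```

```text
[-0.26418509 -0.03758289  0.36868444] [0.0691606  0.05057135 0.01733701] [-0.24664164 -1.08285843  2.50745486] [496.7282207  -94.30992363 107.91074024] [-1.79987564e+02  1.17327374e-02  1.10029583e+02] 15.45
```

The moment has climbed sharply to 0.37 N m, so it is clamped; no more turning. I'll unwind within the slot play, then lift.

Emit:
{"fn": "play_rows", "kwargs": {
  "commands": [
    {"x":0,"y":0,"z":0,"twist":-1},
    {"x":0,"y":0.0001,"z":0,"twist":-2},
    {"x":0,"y":0.0001,"z":0,"twist":-3},
    {"x":0,"y":0.0002,"z":0,"twist":-4},
    {"x":0,"y":0.0002,"z":0,"twist":-5},
    {"x":0,"y":0.0003,"z":0,"twist":-6},
    {"x":0,"y":0.0003,"z":0,"twist":-7},
    {"x":0,"y":0.0003,"z":0,"twist":-7}
  ]
}}

```text
time: 16.25
tool_pos: [497.0, -94.1, 107.9]
tcp_rot: [-3.141, -0.0, 2.043]
contact_force: [-1.9, -3.0, 2.5]
grip_width: 26.0
finger_force: 29.9
```

```bash
python3 st.py
```

```text
16.25 [496.97696925 -94.12303562 107.86322447] [-1.79986196e+02 -1.21212906e-03  1.17063063e+02] [-0.64671178  0.22231304  0.14526665] [-1.87431786 -3.03381746  2.50130422]
```

Emit:
{"fn": "play_rows", "kwargs": {
  "commands": [
    {"x":0,"y":0,"z":0,"twist":-1},
    {"x":0,"y":0.0001,"z":0,"twist":-2},
    {"x":0,"y":0.0001,"z":0,"twist":-3},
    {"x":0,"y":0.0002,"z":0,"twist":-4},
    {"x":0,"y":0.0002,"z":0,"twist":-5},
    {"x":0,"y":0.0003,"z":0,"twist":-6},
    {"x":0,"y":0.0003,"z":0,"twist":-6},
    {"x":0,"y":0.0003,"z":0,"twist":-6}
  ]
}}

```text
time: 17.05
tool_pos: [497.2, -93.9, 107.8]
tcp_rot: [-3.141, -0.0, 2.147]
contact_force: [-2.0, -2.0, 1.4]
grip_width: 25.9
finger_force: 29.9
```

```bash
python3 st.py
```

```text
17.05 [497.19418384 -93.91604255 107.79268521] [-1.79982259e+02 -1.48359844e-02  1.23017416e+02] [-0.58499719  0.30961367  0.0279563 ] [-1.95865346 -2.03332432  1.37417773]
```

Moment is about zero. Lifting straight up.

Emit:
{"fn": "play_rows", "kwargs": {
  "commands": [
    {"x":0,"y":0,"z":-0.003,"twist":0},
    {"x":0,"y":0,"z":-0.008,"twist":0},
    {"x":0,"y":0,"z":-0.015,"twist":0},
    {"x":0,"y":0,"z":-0.03,"twist":0},
    {"x":0,"y":0,"z":-0.045,"twist":0},
    {"x":0,"y":0,"z":-0.06,"twist":0},
    {"x":0,"y":0,"z":-0.067,"twist":0},
    {"x":0,"y":0,"z":-0.067,"twist":0}
  ]
}}

```text
time: 17.85
tool_pos: [498.0, -94.0, 176.1]
tcp_rot: [3.14, 0.002, 2.147]
contact_force: [-0.3, -0.3, -1.4]
grip_width: 25.8
finger_force: 29.9
```

```bash
python3 - <<'E'
from h import *
o=bot.get_obs();print(o['tool_pos'],o['moment'],o['contact_force'])
go(470,40,175,80);s=([470,40,175],np.array([-np.pi,0,np.radians(80)]))
go(448.1,165.7,175,37,s)
E
```

```text
[498.01028972 -93.98503613 176.12232329] [ 0.02205118 -0.13853795  0.00686986] [-0.33240422 -0.28074014 -1.35896166]
rows to: x 0.1276 y 0.0495 z 0.0010 twist 43.03 | t 17.9 yaw 123.0
rows to: x 0.1200 y -0.0434 z 0.0000 twist 43.00 | t 17.9 yaw 80.0
```

Emit:
{"fn": "play_rows", "kwargs": {
  "commands": [
    {"x":0.01,"y":0.004,"z":0,"twist":4},
    {"x":0.025,"y":0.01,"z":0,"twist":9},
    {"x":0.042,"y":0.016,"z":0,"twist":15},
    {"x":0.06,"y":0.023,"z":0,"twist":21},
    {"x":0.078,"y":0.03,"z":0,"twist":27},
    {"x":0.096,"y":0.037,"z":0.001,"twist":33},
    {"x":0.114,"y":0.044,"z":0.001,"twist":39},
    {"x":0.1276,"y":0.0495,"z":0.001,"twist":43}
  ]
}}

```text
time: 18.65
tool_pos: [468.5, 41.1, 173.2]
tcp_rot: [-3.14, -0.0, 1.393]
contact_force: [0.8, 0.3, -1.4]
grip_width: 25.8
finger_force: 29.9
```

Emit:
{"fn": "play_rows", "kwargs": {
  "commands": [
    {"x":0.017,"y":-0.006,"z":0,"twist":6},
    {"x":0.036,"y":-0.013,"z":0,"twist":13},
    {"x":0.055,"y":-0.02,"z":0,"twist":20},
    {"x":0.074,"y":-0.027,"z":0,"twist":27},
    {"x":0.093,"y":-0.034,"z":0,"twist":33},
    {"x":0.108,"y":-0.039,"z":0,"twist":39},
    {"x":0.117,"y":-0.0424,"z":0,"twist":42},
    {"x":0.12,"y":-0.0434,"z":0,"twist":43}
  ]
}}

```text
time: 19.45
tool_pos: [446.7, 166.6, 173.2]
tcp_rot: [-3.141, 0.001, 0.646]
contact_force: [0.3, -0.5, -2.0]
grip_width: 25.9
finger_force: 29.9
```

Emit:
{"fn": "play_rows", "kwargs": {
  "commands": [
    {"x":0,"y":0,"z":0,"twist":0},
    {"x":0,"y":0,"z":0,"twist":0},
    {"x":0,"y":0,"z":0,"twist":0},
    {"x":0,"y":0,"z":0,"twist":0},
    {"x":0,"y":0,"z":0,"twist":0},
    {"x":0,"y":0,"z":0,"twist":0},
    {"x":0,"y":0,"z":0,"twist":0},
    {"x":0,"y":0,"z":0,"twist":0}
  ]
}}

```text
time: 20.25
tool_pos: [447.4, 165.7, 173.9]
tcp_rot: [3.141, 0.0, 0.646]
contact_force: [-0.6, -0.2, -1.7]
grip_width: 26.0
finger_force: 29.9
```

```bash
python3 - <<'E'
from h import *
o=bot.get_obs();print(o['tool_pos'])
go(448.1,165.7,84.2,37)
c=bot.capture('side');b=cv2.cvtColor(c['pixels'],cv2.COLOR_RGB2BGR)
A=b[190:290,200:320];A=cv2.resize(A,None,fx=6,fy=6,interpolation=cv2.INTER_CUBIC)
cv2.imwrite('pics/s6.png',A);B=cv2.imread('pics/s2.png')
# shift of collar/blade vs first lift
T=B[250:365,270:400];r=cv2.matchTemplate(A,T,cv2.TM_CCOEFF_NORMED);print(cv2.minMaxLoc(r))
E
```

```text
[447.35966953 165.68702357 173.90789775]
rows to: x 0.0006 y 0.0004 z 0.0897 twist 0.03 | t 20.2 yaw 37.0
(-0.7610660195350647, 0.9964115619659424, (363, 414), (271, 250))
```

The template match puts the tool where it was at the first lift, to within a fraction of a pixel, so it hasn't slipped. Lowering into the stand.

Emit:
{"fn": "play_rows", "kwargs": {
  "commands": [
    {"x":0.0006,"y":0.0004,"z":0.015,"twist":0},
    {"x":0.0006,"y":0.0004,"z":0.03,"twist":0},
    {"x":0.0006,"y":0.0004,"z":0.045,"twist":0},
    {"x":0.0006,"y":0.0004,"z":0.06,"twist":0},
    {"x":0.0006,"y":0.0004,"z":0.073,"twist":0},
    {"x":0.0006,"y":0.0004,"z":0.083,"twist":0},
    {"x":0.0006,"y":0.0004,"z":0.088,"twist":0},
    {"x":0.0006,"y":0.0004,"z":0.0893,"twist":0}
  ]
}}

```text
time: 21.1
tool_pos: [448.0, 165.7, 84.2]
tcp_rot: [-3.141, 0.001, 0.646]
contact_force: [0.1, 0.2, -2.2]
grip_width: 25.9
finger_force: 29.9
```

Emit:
{"fn": "play_rows", "kwargs": {
  "commands": [
    {"x":0,"y":0,"z":0,"twist":0},
    {"x":0,"y":0,"z":0,"twist":0},
    {"x":0,"y":0,"z":0,"twist":0},
    {"x":0,"y":0,"z":0,"twist":0},
    {"x":0,"y":0,"z":0,"twist":0},
    {"x":0,"y":0,"z":0,"twist":0},
    {"x":0,"y":0,"z":0,"twist":0},
    {"x":0,"y":0,"z":0,"twist":0}
  ]
}}

```text
time: 21.9
tool_pos: [448.1, 165.8, 84.6]
tcp_rot: [3.141, -0.0, 0.646]
contact_force: [-0.0, 0.4, -0.6]
grip_width: 26.0
finger_force: 29.9
```

Now open. The opening takes about 1 s, so I'll wait two calls before lifting.

Emit:
{"fn": "play_rows", "kwargs": {
  "commands": [
    {"x":0,"y":0,"z":0,"twist":0},
    {"x":0,"y":0,"z":0,"twist":0},
    {"x":0,"y":0,"z":0,"twist":0},
    {"x":0,"y":0,"z":0,"twist":0},
    {"x":0,"y":0,"z":0,"twist":0},
    {"x":0,"y":0,"z":0,"twist":0},
    {"x":0,"y":0,"z":0,"twist":0},
    {"x":0,"y":0,"z":0,"twist":0}
  ],
  "jaw": 0
}}

```text
time: 22.7
tool_pos: [448.1, 165.8, 84.6]
tcp_rot: [3.142, 0.0, 0.646]
contact_force: [-0.1, -0.3, -0.3]
grip_width: 84.8
finger_force: 0.0
```

Emit:
{"fn": "play_rows", "kwargs": {
  "commands": [
    {"x":0,"y":0,"z":0,"twist":0},
    {"x":0,"y":0,"z":0,"twist":0},
    {"x":0,"y":0,"z":-0.02,"twist":0},
    {"x":0,"y":0,"z":-0.04,"twist":0},
    {"x":0,"y":0,"z":-0.07,"twist":0},
    {"x":0,"y":0,"z":-0.1,"twist":0},
    {"x":0,"y":0,"z":-0.11,"twist":0},
    {"x":0,"y":0,"z":-0.11,"twist":0}
  ]
}}

```text
time: 23.5
tool_pos: [448.7, 165.9, 195.6]
tcp_rot: [3.14, -0.003, 0.646]
contact_force: [-0.3, 0.7, 0.2]
grip_width: 91.6
finger_force: 0.0
```

```bash
python3 - <<'E'
from h import *
c=bot.capture('side');b=cv2.cvtColor(c['pixels'],cv2.COLOR_RGB2BGR);print(bot.get_obs()['tool_pos'])
cv2.imwrite('pics/s7.png',cv2.resize(b[150:300,190:370],None,fx=4,fy=4,interpolation=cv2.INTER_CUBIC))
E
```

```text
[447.94131895 165.73747277 194.28389981]
```

View pics/s7.png

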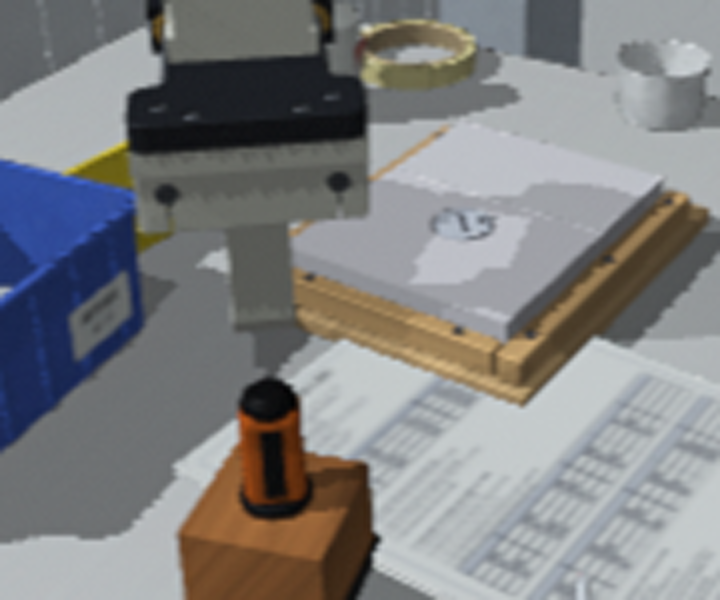

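The driver stands upright in its stand at crop (272,450), the joint line is closed, and the cam is turned. The gripper is clear of everything.

```bash
python3 -c "
from plant import bot
print(bot.close_job())"
```

```text
the job is handed in; nothing more can be done
None
```

I turned the cam until it clamped at about 0.37 N m, above the 0.28 N m firm mark and close to the 0.4 N m tear-out, then put the screwdriver back upright in its stand; the joint looks shut in the last picture, and I handed the job in at about 24 s with no verdict returned.

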